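# Clamp the biscuit mould shut

## Task

Close the quick clamp on the biscuit mould: push the clamp strap round over the cover until it is fully home against its stop, and only then push the cam lever all the way down. Leave the cover lying in the mould, and do not move the cutters, the nozzle or the biscuit that stand around it.

Things in the scene. Friction and masses are not known exactly. Their poses are not given: they have to be found in the camera images.
- mould_base: fixture, fixed to the table: white board (x -110 to +90, y -75 to +75, 12 mm thick) with a 90x130 mm aluminium mould, rim 36 mm high. Origin: on the table under the mould's centre; z up; the cam lever is on its -x side (nearest the robot), the strap's pivot on its +x side. Highest fixed part: the lever's cheeks, 82 mm, at x -100 to -64. Strap stop: post at x -56, y +17, 58 mm high.
- strap_hinge (a point): point on the vertical axis on which the strap turns, at the height of the strap's top face, 50 mm above the table; at x = +62, y = 0 mm of mould_base. Axes as mould_base. A bolt head there rises to 58 mm above the table.
- strap_tab (a point): centre of the outer face of the strap's upright finger tab, 66 mm above the table, 80 mm from the hinge. Strap: flat steel bar 144 mm long, 24 wide, 45 to 50 mm above the table. Tab: plate 50 mm long, 4 thick, along the strap's trailing edge, top 80 mm above the table. Own x: free end towards hinge; own -y: out of the outer face. Push on that face along own +y to swing the strap home.
- strap (a joint): angle of the strap, rad: 0 = fully home against its stop, over the middle of the cover, its free end under the cam; grows (counter-clockwise from above, towards mould_base's -y side) as it opens, up to 1.7; starts at 0.8 to 1.3. Stays where it is left; takes about 1 N at the tab.
- lever_pin (a point): centre of the horizontal pin (along mould_base's y) on which the cam lever turns: 70 mm above the table at x = -75, y = 0 mm of mould_base. Axes as mould_base.
- lever_grip (a point): middle of the upper face of the cam lever's black grip, 69 mm along the lever from the pin; grip 56 mm long, 24 wide, its end 97 mm from the pin. The lever points to mould_base's -x and slants up when open. Own -x: along the lever to its end; own z: out of the upper face (push here). Lever down: it is level, this point 82 mm above the table with free air below.
- lever (a joint): angle of the cam lever, rad: 0 = fully up (pointing 50 degrees above level), 0.87 = fully down on its stop (level); starts at 0 to 0.2. Stays where it is left; takes about 3 to 5 N pushed down on the grip.
- cover: loose aluminium cover plate 77x117x10 mm, about 0.3 kg, lying in the rim of the mould with about 1.5 mm of play all round; origin at the centre of its underside, top face 40 mm above the table. To be left lying there.
- ring_cutter_1: bystander, loose: larger steel ring cutter, 51 mm wide, 35 mm high; origin at the centre of its underside
- piping_nozzle_1: bystander, loose: steel piping nozzle, 36 mm wide, 46 mm high, standing upright; origin at the centre of its underside
- ring_cutter_2: bystander, loose: smaller steel ring cutter, 40 mm wide, 35 mm high; origin at the centre of its underside
- biscuit_11: bystander, loose: finger biscuit, 35x92 mm, 11 mm high; origin at the centre of its underside

How it is judged:
By the outcome, as a careful person would: the job done as asked, in the order asked, and still so for the second after the job is handed in, with the robot touching nothing.
It also fails if it takes over 48 s, if anything falls off the work surface, if the arm or the gripper's body presses on something with over 40 N, if the wrist force passes 120 N, or if a joint passes its speed limit or range.

## Robot

A 6-joint arm with a two-finger parallel gripper is mounted at the origin on a cart in front of the work surface, level with it; the furniture and walls round the work are solid. World frame = base frame: x ahead of the robot, y to its left, z up, the work surface at z = 0. Lengths are in m, angles in degrees, forces in N, time in s.
With the tool pointing down it reaches from about 0.325 to 0.85 m from the base axis. Payload 15.5 kg.
Tool frame: the origin (TCP) lies midway between the tips of the shut fingers; the grasp point (between the pads) lies 19 mm behind it; y points along the fingers, x is the direction in which the jaws open and shut, and the axes are right-handed (so a half turn about y gives the same grasp; the last joint's range is limited). The gripper opens to 91 mm and grips with 3 to 60 N. Pads are 32 mm wide; open, the fingers measure 118 mm over their backs; the gripper's body (76 mm by 178 mm) begins 60 mm behind the grasp point.
Start: joints at [71.591, 28.281, 77.091, -0, 74.628, -5.472], TCP at [0.14, 0.609, 0.214] pointing down, gripper open.
Joint ranges: [-166.48, 166.48], [-47.26, 123.95], [12.59, 153.08], [-70.14, 250.14], [6.76, 159.57], [-176.63, 176.63]. Speed limits (degrees/s): [108.29, 108.29, 147.25, 172.46, 172.46, 172.46].

## Interface

Orientations are given as a 3x3 rotation matrix whose columns are the frame's x, y, z axes.
In Python, from bench import ctrl gives the robot as it stands. The module is installed in compiled form; this text tells all that it offers. Calls block until the motion is done:
- ctrl.goto(position, orientation): joint-space move of the TCP to a pose.
- ctrl.move_l(position, vel=0.15, ori=None, contact_N=None): straight line of the TCP; ori=None keeps the orientation; vel is the mean speed in m/s. With contact_N (N) it stops when the force on the tool has changed by that much, and returns True; else False.
- ctrl.movej(angles): joint-space move.
- ctrl.command_gripper(opening): opening from 0.0 (shut) to 1.0 (fully open); the grip force is fixed at half the most; returns when the fingers have stopped.
- ctrl.sleep(seconds).
- ctrl.ik(position, orientation): joint angles nearest the present ones, or None.
- ctrl.read_camera(name): name is "scene" or "top"; returns the picture (420x560x3 uint8, blue, green, red); there is no depth.
- ctrl.camera_params(name): a dict with "fx", "fy", "cx", "cy" (pixels), "pose" (4x4, takes a point from camera to world coordinates). Camera axes: x right, y up, looking along -z (the intrinsics and any distortion apply to the point x, -y, -z); pixel columns grow to the right and rows downward; lengths in m; the calibration is good to about 2 mm. A picture is of the moment at which its call begins. camera_params takes no time and is no camera call.
A pose or a line that the arm cannot do raises ctrl.MotionError and nothing moves.
- ctrl.sign_off(): hands the job in, once; it reports no verdict.
Readings, each from a call of its own:
- ctrl.current_t(): time.
- ctrl.current_q(): joint angles.
- ctrl.current_dq(): joint speeds.
- ctrl.current_effort(): joint torques, N m.
- ctrl.current_tool_pos(): TCP position.
- ctrl.current_eef_rot(): TCP orientation.
- ctrl.current_contact_force(): force on the tool from outside, world axes, zero at the start.
- ctrl.current_wrist_torque(): the same for the moment, N m.
- ctrl.current_grip_width(): opening from 0.0 (shut) to 1.0 (fully open).
Only numpy, scipy, OpenCV 4.12 (cv2) and the standard library are available. Lean on these libraries where they do the work, as an engineer would, in place of code of your own. Each camera call takes 0.05 s, during which the arm holds its last target.

## Working session

There is one attempt and no reset: what is moved stays moved. The work goes in short steps, each a Python script; the robot and the scene stay as the last script left them, time stands still between calls to the robot, and variables do not carry over. Pictures are saved under pics/ and viewed, and the job is handed in when it is done.

```bash
mkdir -p pics; python3 - <<'E'
from bench import ctrl
import cv2,numpy as np
np.set_printoptions(precision=4,suppress=True)
for n in("scene","top"):
    im=ctrl.read_camera(n); cv2.imwrite(f"pics/{n}0.png",im)
    print(n,ctrl.camera_params(n))
print(ctrl.current_t(),ctrl.current_eef_rot())
E
```

```text
scene {'fx': 468.42522224708205, 'fy': 468.42522224708205, 'cx': 280.09200169616275, 'cy': 203.50496525517207, 'pose': array([[ 0.4743,  0.5319, -0.7016, -0.0437],
       [-0.8803,  0.2736, -0.3876, -0.2784],
       [-0.0142,  0.8014,  0.598 ,  0.623 ],
       [ 0.    ,  0.    ,  0.    ,  1.    ]])}
top {'fx': 515.0715604930718, 'fy': 515.0715604930718, 'cx': 282.72635318664817, 'cy': 205.87526798442482, 'pose': array([[ 0.0107,  0.9976, -0.068 ,  0.4993],
       [-0.9993,  0.0082, -0.0376,  0.0204],
       [-0.0369,  0.0683,  0.997 ,  0.9627],
       [ 0.    ,  0.    ,  0.    ,  1.    ]])}
0.1 [[ 0.2238 -0.0003 -0.9746]
 [ 0.9746 -0.0011  0.2238]
 [-0.0011 -1.      0.0001]]
```

View pics/scene0.png

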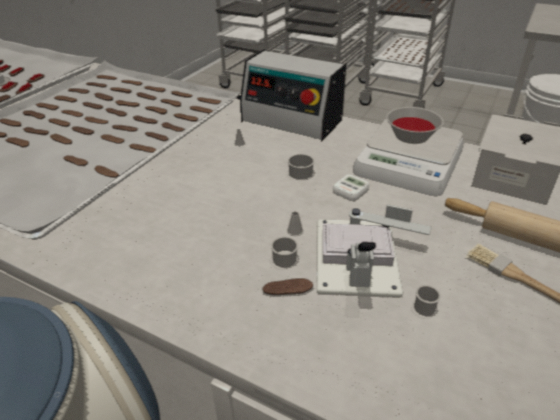

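View pics/top0.png

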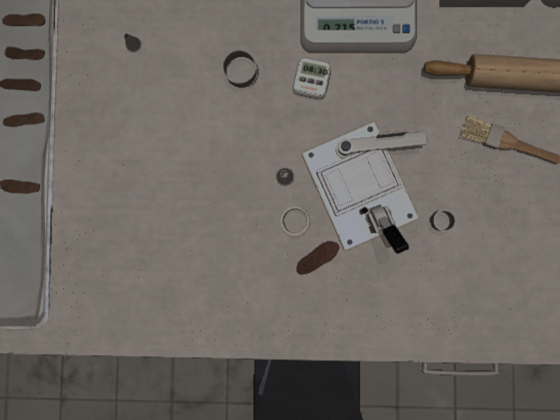

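```bash
python3 - <<'E'
import cv2
a=cv2.imread("pics/top0.png")[110:290,260:470]; cv2.imwrite("pics/top0z.png",cv2.resize(a,None,fx=3.3,fy=3.3,interpolation=cv2.INTER_CUBIC))
a=cv2.imread("pics/scene0.png")[195:325,245:455]; cv2.imwrite("pics/scene0z.png",cv2.resize(a,None,fx=3.8,fy=3.8,interpolation=cv2.INTER_CUBIC))
E
```

```text
(no output)
```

View pics/top0z.png

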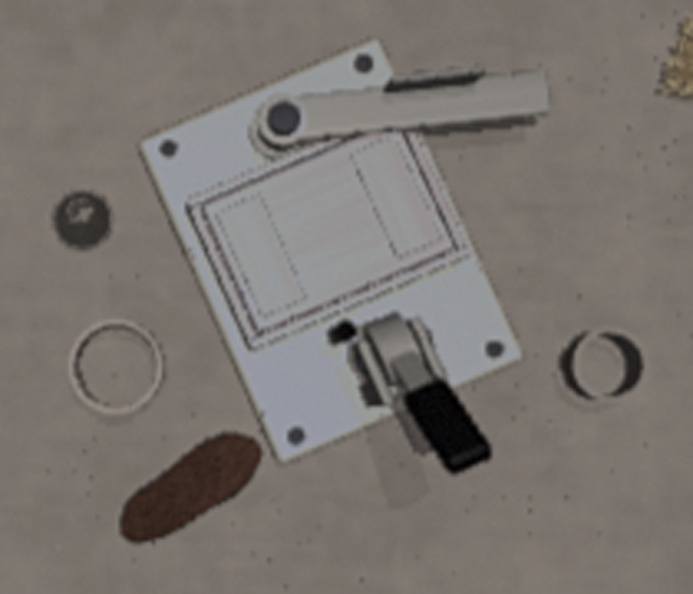

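View pics/scene0z.png

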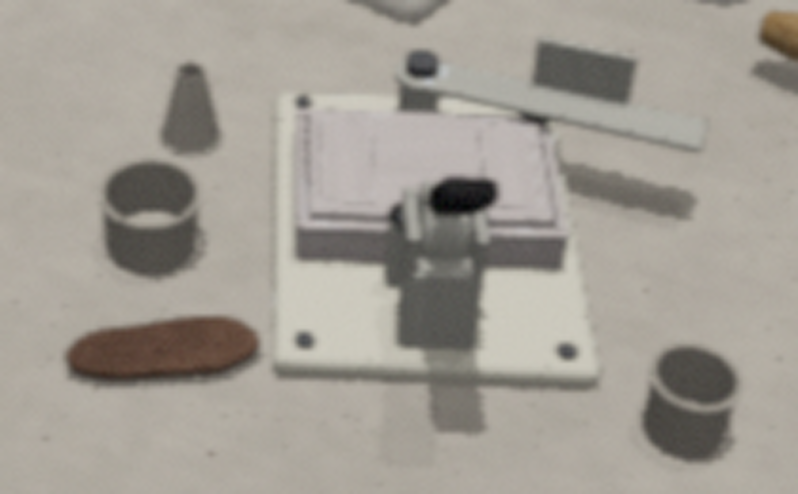

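```bash
cat > h.py <<'E'
import numpy as np,cv2
from scipy.optimize import least_squares
np.set_printoptions(precision=4,suppress=True)
from bench import ctrl
P={n:ctrl.camera_params(n) for n in("scene","top")}
def proj(n,X):
    p=P[n];T=np.linalg.inv(p["pose"]);c=T[:3,:3]@np.asarray(X)+T[:3,3]
    return np.array([p["cx"]+p["fx"]*c[0]/-c[2],p["cy"]-p["fy"]*c[1]/-c[2]])
def ray(n,uv,z):
    p=P[n];d=p["pose"][:3,:3]@np.array([(uv[0]-p["cx"])/p["fx"],-(uv[1]-p["cy"])/p["fy"],-1]);o=p["pose"][:3,3]
    return o+d*(z-o[2])/d[2]
def b2w(b,X):
    c,s=np.cos(b[2]),np.sin(b[2]);return np.array([b[0]+c*X[0]-s*X[1],b[1]+s*X[0]+c*X[1],X[2]])
def rect(n,im,): pass
E
python3 - <<'E'
from h import *
t=lambda u,v:np.array([u/3.3+260-.35,v/3.3+110-.35]); s=lambda u,v:np.array([u/3.8+245-.37,v/3.8+195-.37])
obs=[("top",t(141,146),(.09,.075,.012)),("top",t(380,40),(.09,-.075,.012)),("top",t(521,355),(-.11,-.075,.012)),("top",t(280,462),(-.11,.075,.012)),
("top",t(284,118),(.062,0,.058)),
("scene",s(278,95),(.09,.075,.012)),("scene",s(276,367),(-.11,.075,.012)),("scene",s(598,375),(-.11,-.075,.012)),("scene",s(422,57),(.062,0,.058))]
for sel in(("top",),("scene",),("top","scene")):
    o=[x for x in obs if x[0] in sel]
    f=lambda b:np.concatenate([proj(n,b2w(b,X))-uv for n,uv,X in o])
    r=least_squares(f,[.5,-.1,.4]);print(sel,r.x,np.degrees(r.x[2]));print(r.fun.reshape(-1,2).round(1).tolist())
b=r.x
H=b2w(b,(.062,0,.05))
e=(ray("top",t(548,72),.05)+ray("top",t(550,108),.05))/2
d=e-H;print("H",H,"len",np.hypot(*d[:2]),"ang",np.arctan2(d[1],d[0])-b[2]-np.pi+2*np.pi)
e2=(ray("scene",s(705,120),.05)+ray("scene",s(700,150),.05))/2
d=e2-H;print("len",np.hypot(*d[:2]),"ang",np.arctan2(d[1],d[0])-b[2]+np.pi)
# lever
for q in(0,.1,.2):
    a=np.radians(50)-q
    for k,(l,h) in {"grip":(.069,.012),"end":(.097,.012)}.items():
        X=b2w(b,(-.075-l*np.cos(a)+h*np.sin(a)*1,0,.07+l*np.sin(a)+h*np.cos(a)))
        pt,ps=proj("top",X),proj("scene",X)
        print(q,k,X,"topz",(pt-[259.65,109.65])*3.3,"scz",(ps-[244.63,194.63])*3.8)
for nm,uv,z in [("ring2",(600,365),.02),("ring1",(116,367),.03),("nozz",(82,218),.03),("bisc",(190,487),.01)]:
    X=ray("top",t(*uv),z);d=X[:2]-b[:2];c,s_=np.cos(b[2]),np.sin(b[2]);print(nm,X,"base",[c*d[0]+s_*d[1],-s_*d[0]+c*d[1]])
E
```

```text
('top',) [ 0.6126 -0.0812  0.4199] 24.055741790249865
[[-1.8, -1.5], [-0.2, -1.6], [2.0, 1.4], [-0.2, 1.7], [0.1, -0.1]]
('scene',) [ 0.6104 -0.0815  0.4263] 24.426614608457974
[[-0.9, -0.8], [-0.9, -0.9], [1.5, 0.5], [0.1, 1.0]]
('top', 'scene') [ 0.612  -0.0813  0.4224] 24.203170080730782
[[-1.8, -1.0], [-0.3, -1.3], [2.1, 1.6], [0.0, 2.0], [0.1, 0.3], [-0.5, -1.4], [-0.9, -1.7], [1.5, -0.1], [0.4, 0.5]]
H [ 0.6686 -0.0558  0.05  ] len 0.14366552913137823 ang 1.2725047468668684
len 0.14261780712799949 ang 1.2545062015484423
0 grip [ 0.5115 -0.1264  0.1306] topz [442.0978 412.0813] scz [461.9579 172.0264]
0 end [ 0.4951 -0.1338  0.152 ] topz [466.0595 446.4912] scz [470.4294 161.2676]
0.1 grip [ 0.5062 -0.1288  0.1268] topz [445.726  423.2378] scz [462.1413 188.2513]
0.1 end [ 0.4879 -0.137   0.1463] topz [470.7182 461.7369] scz [470.5842 185.0465]
0.2 grip [ 0.5012 -0.1311  0.1224] topz [448.7653 433.5352] scz [462.1204 204.9331]
0.2 end [ 0.4812 -0.14    0.1398] topz [474.4709 475.5773] scz [470.4311 209.4049]
ring2 [ 0.5399 -0.2321  0.02  ] base [np.float64(-0.12765229309073717), np.float64(-0.10798805265424218)]
ring1 [0.5359 0.0334 0.03  ] base [np.float64(-0.02241817235244544), np.float64(0.1357959845840699)]
nozz [0.6181 0.0529 0.03  ] base [np.float64(0.06054755598966128), np.float64(0.11992315575698863)]
bisc [ 0.4702 -0.0081  0.01  ] base [np.float64(-0.09937020633560217), np.float64(0.12483777423009336)]
```

```bash
cat >> h.py <<'E'
b=np.array([.612,-.0813,.4224])
H=b2w(b,(.062,0,.05))
SG=1
def spose(th,gap,r=.080,z=.058):
    a=b[2]+th; c,s=np.cos(a),np.sin(a); ux=np.array([c,s,0]);uy=np.array([-s,c,0])
    p=H-r*ux-(.012+.0135+gap)*uy; p[2]=z
    x=SG*uy;y=np.array([0,0,-1.]);return p,np.column_stack([x,y,np.cross(x,y)])
def lpose(q,dz=0,l=.080,w=.016):
    a=np.radians(50)-q
    X=b2w(b,(-.075-l*np.cos(a)+.012*np.sin(a)+w,0,.07+l*np.sin(a)+.012*np.cos(a)+dz))
    return X,spose(0,0)[1]
E
python3 - <<'E'
import h;from h import *
for sg in(1,-1):
    h.SG=sg;print(sg)
    for a in (spose(1.26,.03,z=.2),spose(1.26,.03),spose(.6,0),spose(0,0),lpose(0,.05),lpose(.87)): print(a[0],ctrl.ik(*a))
print(ray("top",(360,50),.05),ray("top",(425,68),.03))
E
```

```text
1
[ 0.7326 -0.1292  0.2   ] [-14.5971  39.0484  58.5073   0.      82.4443 159.0085]
[ 0.7326 -0.1292  0.058 ] [-14.5971  46.4406  66.2756  -0.      67.2838 159.0085]
[ 0.6486 -0.1374  0.058 ] [ -17.122    40.8079   79.8985   -0.       59.2937 -165.7012]
[ 0.606  -0.1119  0.058 ] [ -16.0145   37.8563   87.1627   -0.       54.981  -130.2163]
[ 0.5197 -0.1228  0.189 ] [ -19.7038   22.5779   91.7907   -0.       65.6315 -133.9055]
[ 0.4852 -0.1383  0.0822] [ -22.6885   29.1749  102.2704   -0.       48.5547 -136.8903]
-1
[ 0.7326 -0.1292  0.2   ] [-14.5971  39.0484  58.5073  -0.      82.4443 -20.9915]
[ 0.7326 -0.1292  0.058 ] [-14.5971  46.4406  66.2756  -0.      67.2838 -20.9915]
[ 0.6486 -0.1374  0.058 ] [-17.122   40.8079  79.8985  -0.      59.2937  14.2988]
[ 0.606  -0.1119  0.058 ] [-16.0145  37.8563  87.1627   0.      54.981   49.7837]
[ 0.5197 -0.1228  0.189 ] [-19.7038  22.5779  91.7907   0.      65.6315  46.0945]
[ 0.4852 -0.1383  0.0822] [-22.6885  29.1749 102.2704   0.      48.5547  43.1097]
[ 0.8447 -0.0817  0.05  ] [ 0.8181 -0.2024  0.03  ]
```

```bash
sed -i 's/^SG=1/SG=-1/' h.py; python3 - <<'E'
from h import *
ctrl.command_gripper(0.0)
p,R=spose(1.26,.03,z=.22)
ctrl.goto(p,R)
ctrl.move_l(spose(1.26,.03)[0],vel=.15)
print(ctrl.current_t(),ctrl.current_tool_pos(),ctrl.current_contact_force())
print(ctrl.move_l(spose(1.26,-.006)[0],vel=.04,contact_N=1.5),ctrl.current_tool_pos(),ctrl.current_contact_force(), ctrl.current_t())
for n in("scene","top"):
    im=ctrl.read_camera(n); im=im[60:270,200:470]; cv2.imwrite(f"pics/{n}1.png",cv2.resize(im,None,fx=2.8,fy=2.8,interpolation=cv2.INTER_CUBIC))
E
```

```text
6.0083 [ 0.7333 -0.1293  0.0591] [-0.7661 -0.6576 -0.4141]
True [ 0.6965 -0.1334  0.0579] [ 1.8538 -0.0752  1.6006] 6.9417
```

View pics/scene1.png

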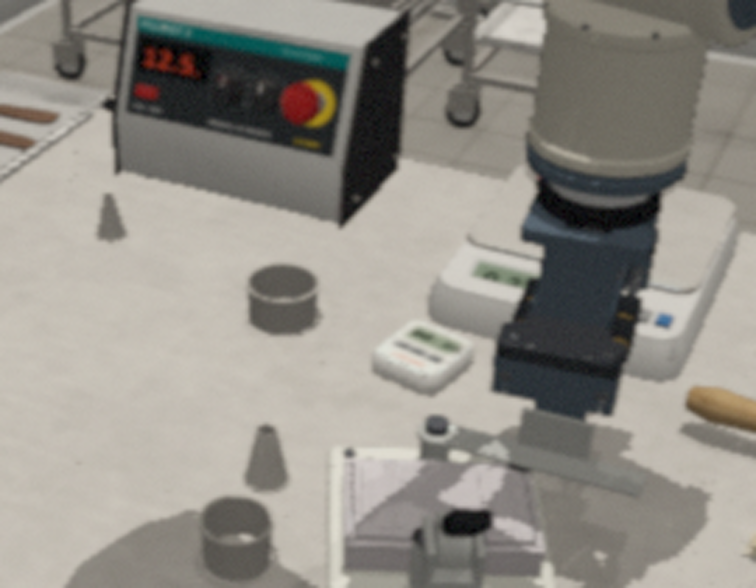

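View pics/top1.png

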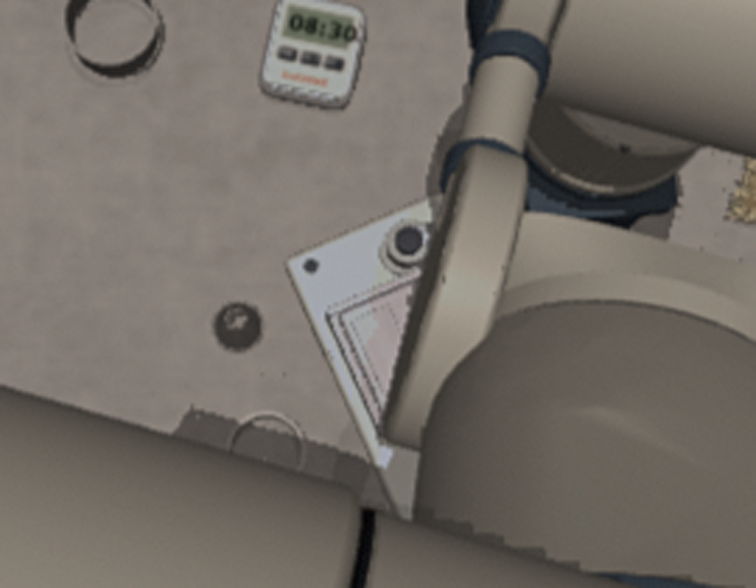

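Scene view: the shut fingers stand behind the tab (about pixel 560,430 in the crop); the top view is blocked by the arm. I'll now swing the strap.

```bash
python3 - <<'E'
from h import *
for th in np.linspace(1.13,.10,8):
    p,R=spose(th,-.005)
    c=ctrl.move_l(p,vel=.06,ori=R,contact_N=12)
    print(round(th,2),c,ctrl.current_contact_force(),round(ctrl.current_t(),2))
    if c: break
else:
    p,R=spose(.03,-.005); print(ctrl.move_l(p,vel=.04,ori=R,contact_N=8),ctrl.current_contact_force())
for n in("scene","top"):
    im=ctrl.read_camera(n); im=im[160:310,230:470]; cv2.imwrite(f"pics/{n}2.png",cv2.resize(im,None,fx=3.2,fy=3.2,interpolation=cv2.INTER_CUBIC))
print(ctrl.current_t(),ctrl.current_tool_pos())
E
```

```text
1.13 False [ 0.0162 -0.2514  0.4885] 7.34
0.98 False [ 0.3934 -0.4603 -0.4677] 7.69
0.84 False [ 0.0416 -0.4471 -0.1066] 8.04
0.69 False [0.2738 0.3488 1.6706] 8.39
0.54 False [-0.1336  0.6227 -0.8788] 8.74
0.39 False [-0.1894 -0.4774 -0.502 ] 9.09
0.25 False [-0.1985  0.6007  0.1197] 9.44
0.1 False [-0.4889 -0.2946 -0.8727] 9.79
False [-0.103  -0.0868 -0.3266]
10.1833 [ 0.6058 -0.1095  0.058 ]
```

View pics/scene2.png

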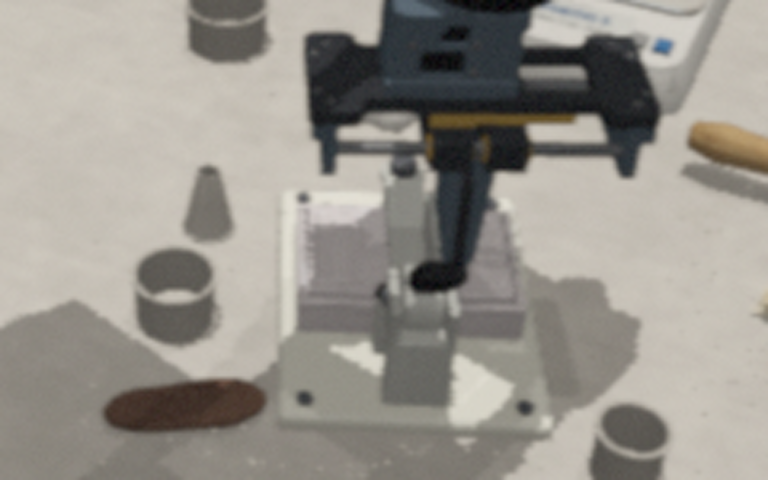

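The strap has followed and now lies along the middle. I'll press it against its stop.

```bash
python3 - <<'E'
from h import *
p,R=spose(0,-.022)
print(ctrl.move_l(p,vel=.02,ori=R,contact_N=8),ctrl.current_contact_force(),ctrl.current_tool_pos())
q=ctrl.current_tool_pos(); uy=np.array([-np.sin(b[2]),np.cos(b[2]),0])
print("gap",-(q-H)@uy-.0255)
ctrl.sleep(.2);print(ctrl.current_contact_force())
ctrl.move_l(q-.03*uy,vel=.08)
ctrl.move_l(q-.03*uy+[0,0,.14],vel=.2)
ctrl.goto(b2w(b,(-.02,-.22,.25)),R)
for n in("scene","top"):
    im=ctrl.read_camera(n); im=im[120:270,230:470] if n=="top" else im[180:330,230:470]; cv2.imwrite(f"pics/{n}3.png",cv2.resize(im,None,fx=3.2,fy=3.2,interpolation=cv2.INTER_CUBIC))
print(ctrl.current_t())
E
```

```text
True [ 1.2427 -3.503   1.602 ] [ 0.6057 -0.1093  0.0579]
gap -0.002527895451710671
[ 1.0821 -4.508   3.8124]
12.8917
```

View pics/scene3.png

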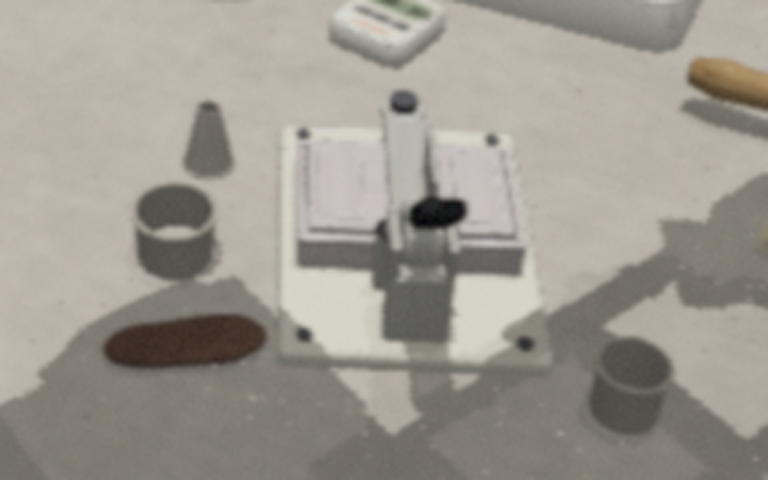

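View pics/top3.png

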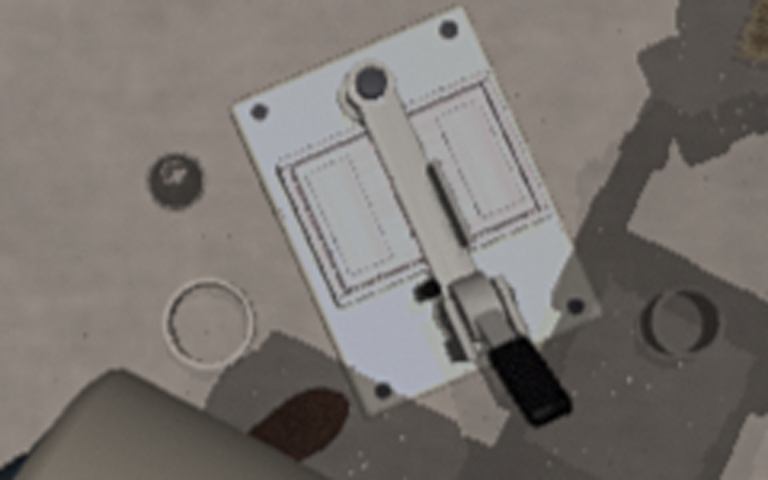

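Top view: the strap lies over the cover's middle with its end under the cam, and the stop post is beside it at about (427,290). The force stop came early, so I'll push again harder to be sure it is home.

```bash
python3 - <<'E'
from h import *
uy=np.array([-np.sin(b[2]),np.cos(b[2]),0])
p,R=spose(0,.02,z=.2)
ctrl.goto(p,R); ctrl.move_l(spose(0,.02)[0],vel=.15); ctrl.move_l(spose(0,.002)[0],vel=.05); ctrl.sleep(.2)
f0=ctrl.current_contact_force()@uy
for g in np.arange(0,-.0121,-.001):
    c=ctrl.move_l(spose(0,g)[0],vel=.02); ctrl.sleep(.1)
    f=np.mean([ctrl.current_contact_force()@uy for _ in range(3)])-f0
    print(round(g*1e3,1),-(ctrl.current_tool_pos()-H)@uy-.0255,round(f,1))
    if f<-14: break
ctrl.move_l(spose(0,.03)[0],vel=.1); ctrl.move_l(spose(0,.03,z=.21)[0],vel=.2)
print(ctrl.current_t())
E
```

```text
0.0 8.723035797464362e-06 -0.5
-1.0 -0.001004601322118371 -0.1
-2.0 -0.002038229955605396 0.0
-3.0 -0.0028242775261118833 -2.5
-4.0 -0.0029717494840276262 -8.6
-5.0 -0.0031230031473907793 -15.2
18.9667
```

Force rose steeply (6 N per mm commanded) at a fixed position: the strap is on its stop. Now the lever.

```bash
python3 - <<'E'
from h import *
p,R=lpose(0,.06); ctrl.goto(p,R)
ctrl.move_l(lpose(0,.01)[0],vel=.12); ctrl.sleep(.1)
f0=ctrl.current_contact_force()[2]
for q in np.linspace(.08,.87,10):
    c=ctrl.move_l(lpose(q,0)[0],vel=.05,contact_N=25)
    print(round(q,2),c,round(ctrl.current_contact_force()[2]-f0,1),ctrl.current_tool_pos())
    if c: break
ctrl.sleep(.1)
x0=lpose(.87)[0]
if not c:
  for d in np.arange(.001,.0101,.001):
    ctrl.move_l(x0-[0,0,d],vel=.02); ctrl.sleep(.1)
    f=np.mean([ctrl.current_contact_force()[2] for _ in range(3)])-f0
    print(round(d*1e3),ctrl.current_tool_pos()[2],round(f,1))
    if f>22: break
print(ctrl.current_t())
im=ctrl.read_camera("scene")[150:330,230:470]; cv2.imwrite("pics/scene4.png",cv2.resize(im,None,fx=3.2,fy=3.2,interpolation=cv2.INTER_CUBIC))
E
```

```text
0.08 False -1.1 [ 0.5145 -0.125   0.1352]
0.17 False -0.6 [ 0.5094 -0.1274  0.1308]
0.26 False -1.4 [ 0.5046 -0.1295  0.1258]
0.34 False -0.4 [ 0.5004 -0.1314  0.1205]
0.43 False -0.7 [ 0.4965 -0.1331  0.1148]
0.52 False -1.6 [ 0.4932 -0.1346  0.1087]
0.61 False -1.0 [ 0.4903 -0.1358  0.1023]
0.69 False -0.3 [ 0.488  -0.1369  0.0957]
0.78 False -1.1 [ 0.4862 -0.1376  0.0888]
0.87 False 3.3 [ 0.4855 -0.1384  0.0821]
1 0.08174567799677852 19.4
2 0.08138046091405306 35.0
23.9833
```

View pics/scene4.png

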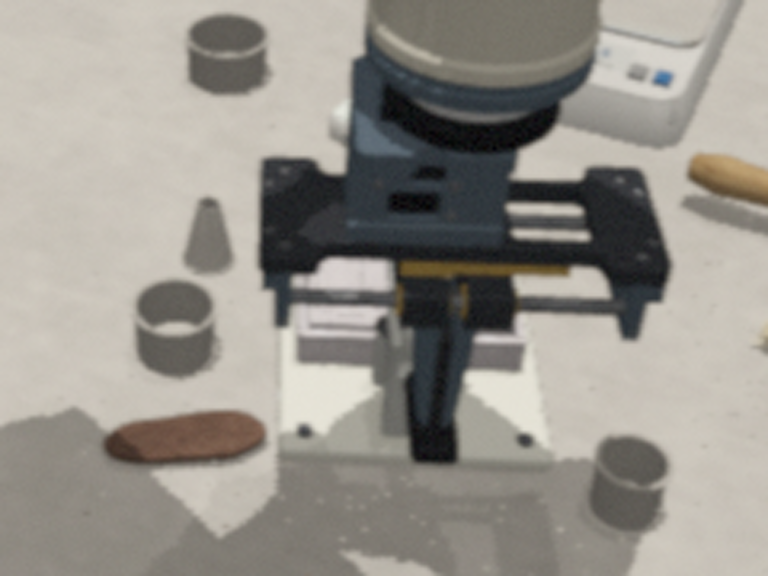

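```bash
python3 - <<'E'
from h import *
R=lpose(0)[1]; q=ctrl.current_tool_pos()
ctrl.move_l(q+[0,0,.12],vel=.15)
ctrl.goto(b2w(b,(-.02,-.24,.26)),R)
for n in("scene","top"):
    im=ctrl.read_camera(n); im=im[120:270,230:470] if n=="top" else im[180:330,230:470]; cv2.imwrite(f"pics/{n}5.png",cv2.resize(im,None,fx=3.2,fy=3.2,interpolation=cv2.INTER_CUBIC))
print(ctrl.current_t(),ctrl.current_contact_force())
E
```

```text
26.1583 [-0.2896  0.7395 -0.3983]
```

View pics/scene5.png

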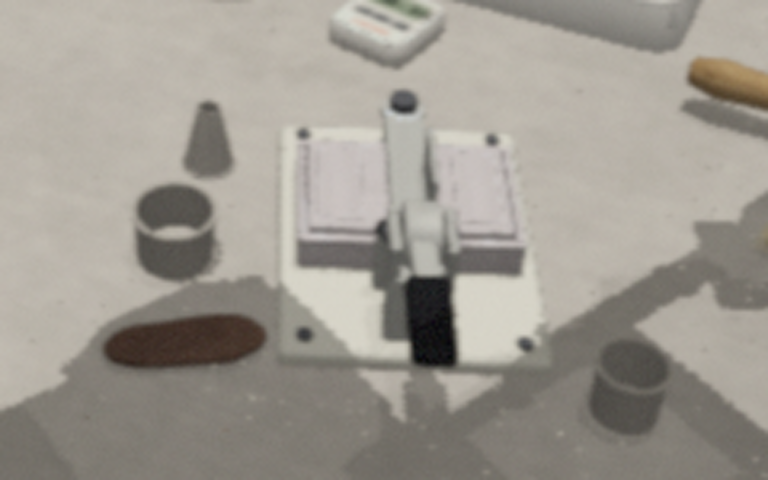

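View pics/top5.png

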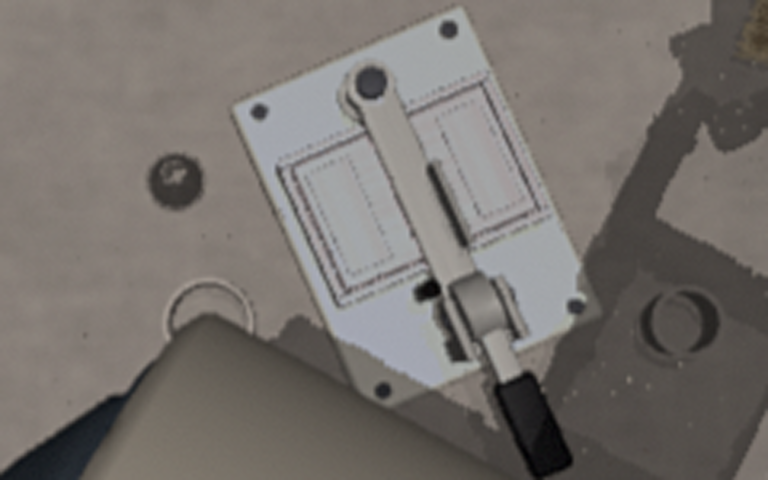

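Lever is level (grip from (430,280) to (435,362) in the scene crop), the strap is over the cover under the cam, and the cover and bystanders are unmoved. I'm handing in.

```bash
python3 -c "
from bench import ctrl
ctrl.sign_off();print(ctrl.current_t())"
```

```text
the job is handed in; nothing more can be done
the job is handed in; nothing more can be done
```

The clamp is closed: I swung the strap home by its tab, then pushed the cam lever down to level, and handed the job in at about 26 s of the 48 s allowed.

- **Strap:** My first press on the strap stopped early on the force limit, with only about 5 N still on it. I backed off and pressed again. The force then climbed to 15 N with almost no movement, so the strap is on its stop. This was before I touched the lever.
- **Lever:** The fingertips stopped at 81–82 mm with the force at 35 N, which matches the lever level on its stop. I saw almost no force on the way down, where 3–5 N was expected. The pictures taken afterwards show the lever level and staying down.
- **Surroundings:** In those pictures the strap is over the cover under the cam and the cover is in the mould. The cutters, nozzle and biscuit show no visible movement. In the last top view the arm hid the biscuit and part of the larger cutter, so for those I relied on the scene view.
- **Position fit:** My fit of the mould's position left errors of up to about 2 pixels at the board corners. I relied on contact rather than position for both end stops.

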